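Take the old roll off the tape unwinder

TASK

The roll on the bench tape unwinder has to come off. Pull up the red plunger knob on the keeper arm, swing the arm away from over the roll to its load hole and let the plunger drop fully home there; then lift the old roll straight off the spindle and lay it flat in the grey tray. Leave the arm locked in the load hole and do not push the gravel jar or the spirit level about.

Things in the scene. Friction and masses are not known exactly. Their poses are not given: they have to be found in the camera images.
- unwinder: Bench tape unwinder, fixed to the bench: blue base plate 130 x 250 mm, 10 mm thick. Origin: underside, midway between pivot and spindle; z up; its +y points from the pivot (at y -85 mm) to the spindle (at y +85 mm). A white guide roller (24 mm wide, 61 mm high, at x -45, y -18 mm) and a tear-off blade stand on its -x side.
- pivot (a point): Point on the keeper arm's vertical swing axis, level with the index plate's top, 66 mm above the bench. The arm: a grey bar 26 mm wide, top 77 mm above the bench (pivot screw up to 88 mm), 170 mm long from the pivot to a black keeper disc, 52 mm across, which in the run position hangs 3.5 mm over the roll, so the roll cannot come off.
- swing_arm (a joint): Angle of the keeper arm (rad) about the vertical axis through pivot: 0 in the run hole, arm over the roll; 1.309 in the load hole. It grows clockwise seen from above (from the unwinder's +y towards its +x). End stops at -0.016 and 1.325; the plunger also drops home with the arm against the stop. It swings easily (about 1 N at the knob) once the plunger is out.
- plunger (a joint): Lift (m) of the spring plunger that the knob pulls up: 0 fully home in a hole, 0.013 at its stop. The pin (8 mm, round tip, in 11 mm holes) clears the index plate above 0.009; let go between the holes, it rests on the plate at 0.009. The spring pulls it down with about 4 N when home, 8 N at the stop; it does not stay out by itself.
- knob_grip (a point): Point on the axis of the red mushroom knob, 11.5 mm below its top; 105 mm above the bench when home, rising with the plunger. Knob: 25 mm diameter at the grip, 29 mm at the rim, 25 mm high, 70 mm from pivot; it turns freely on its axis, so the gripper need not turn as the arm swings. Below it (13 mm under this point) is a plunger body 21 mm wide, then the arm.
- run_hole (a point): Centre of the run hole, on top of the index plate, where the plunger stands at the start, 70 mm from pivot.
- load_hole (a point): Centre of the load hole, on top of the index plate, 70 mm from pivot, 1.309 rad clockwise from the run hole. The knob must be over this point to drop home.
- spindle (a point): Centre of the upright steel spindle at the top of its flange, where the roll's underside rests, 18 mm above the bench. The spindle is 23 mm in diameter and reaches 36 mm above this point; flange 60 mm in diameter.
- old_roll: Gold-brown part-used tape roll, standing with its axis upright round the spindle: 75 mm along its x, 69 mm along its y (grasp it across y), 45 mm high, bore at least 32 mm, 0.11 kg. Origin: centre of its underside; z along its axis.
- tray: Grey plastic tray, fixed, 190 mm (its x) by 140 mm (its y), 22 mm high, walls and floor 4 mm. Origin: centre of its underside; inner floor at z 4 mm.
- gravel: Bystander: round jar of grey gravel with a pale lid, 58 mm in diameter, 75 mm high, at the right of the work by the wooden cabinet. Origin: centre of its underside.
- level: Bystander: small yellow spirit level lying along the far edge of the bench, 150 mm long, 19 mm wide, 30 mm high. Origin: centre of its underside.

How it is judged:
By the outcome, as a careful person would: the job done as asked, in the order asked, and still so for the second after the job is handed in, with the robot touching nothing.
It also fails if it takes over 70 s, if anything falls off the work surface, if the arm or the gripper's body presses on something with over 40 N, if the wrist force passes 120 N, or if a joint passes its speed limit or range.

ROBOT

A 6-joint arm with a two-finger parallel gripper is mounted at the origin on the work surface; the furniture and walls round the work are solid. World frame = base frame: x ahead of the robot, y to its left, z up, the work surface at z = 0. Lengths are in mm, angles in rad, forces in N, time in s.
With the tool pointing down it reaches from about 275 to 1000 mm from the base axis. Payload 8.4 kg.
Tool frame: the origin (TCP) lies at the very end of the fingers, on their centre line; the grasp point (between the pads) lies 19 mm behind it; z points along the fingers, y is the line along which they close (so a half turn about z gives the same grasp; the last joint's range is limited). The gripper opens to 85 mm and grips with 20 to 120 N. Pads are 22 mm wide; open, the fingers measure 114 mm over their backs; the gripper's body (76 mm by 85 mm) begins 54 mm behind the grasp point. The pads swing forward as they close: fully open they stand 13 mm farther back than shut.
Start: joints at [1.17, 0.353, 1.633, -0, 1.155, -0.002], TCP at [242.694, 575.958, 231.281] pointing down, gripper open.
Joint ranges: [-2.63, 2.63], [-0.92, 2.1], [0.06, 2.66], [-1.3, 4.44], [0, 2.69], [-3.02, 3.02]. Speed limits (rad/s): [2.22, 2.22, 2.79, 3.14, 3.14, 3.14].

INTERFACE

Orientations are given as [roll, pitch, yaw] about the fixed x, y, z axes, in that order (R = Rz(yaw) Ry(pitch) Rx(roll)).
In Python, from rig import sensors, grab_frame, camera_params, order gives the robot as it stands. The module is installed in compiled form; this text tells all that it offers.
- The arm moves only by the tool move_arm, never from a script. Its argument "motion" is a list of rows, each a list of 7 numbers: the turn, a rotation vector about the tool's x, y, z in normalised numbers (1 is pi rad), then the shift along the tool's x, y, z in normalised numbers (1 is 0.8 m), then the finger opening in m, from 0 to 0.0854. A call has 1 to 8 rows; each row is the pose to reach, as a shift and turn from the pose commanded when the call began, along the tool's axes at that moment; what a row does not reach only later rows make up. A row lasts 1/8 s, in which the tool goes at most 62.5 mm and 10.7 degrees, less where a joint would pass 70% of its speed; a pose out of reach is approached as far as the arm can. A shift or turn number past 1, either way, is cut back to 1. A call with a gripper value outside its range is refused whole. The fingers move at their own pace and stop on an object; "grip_force" is the grip in N (left out, the last holds). Time passes only in rows, so rows that repeat a pose let the fingers close. It gives the time, the measured TCP pose, the force, the opening and the grip force at its end, in the units of the state.
- sensors.sense(): the state, without advancing time (a new reading comes with each control period).
- grab_frame(name): name is "scene" or "top"; returns (picture, depth): 480x640x3 uint8, red, green, blue; 480x640 float32, mm along the optical axis (not along the pixel's ray), 0 where there is no reading.
- camera_params(name): a dict with "camera_matrix" (3x3 intrinsics, pixels), "world_from_camera" (4x4, takes a point from camera to world coordinates). Camera axes: x right, y down, z forward; pixel columns grow to the right and rows downward; lengths in mm; the calibration is good to about 2 mm. A picture is of the moment at which its call begins. camera_params takes no time and is no camera call.
- order.sign_off(): hands the job in; it is judged then, once.
The state is a dict: "clock": time; "qpos": joint angles; "qvel": joint speeds; "joint_efforts": joint torques, N m; "eef_pos": TCP position; "tcp_rot": TCP orientation; "contact_force": force on the tool from outside, world axes, zero at the start; "wrist_torque": the same for the moment, N m; "opening": opening from 0.0 (shut) to 1.0 (fully open); "grasp_force": force on a finger pad.
Only numpy, scipy, OpenCV 4.12 (cv2) and the standard library are available. Lean on these libraries where they do the work, as an engineer would, in place of code of your own. Each camera call takes 0.05 s, during which the arm holds its last target. There are 200 camera calls.

## Working session

There is one attempt and no reset: what is moved stays moved. The work goes in short steps, Python scripts to look and compute and a tool call to move; the robot and the scene stay as the last step left them, time stands still between calls to the robot, and variables do not carry over. Pictures are saved under pics/ and viewed, at most 10 in all, crops included, and the job is handed in when it is done.

Besides the shell and the picture viewer there is one more tool, called after ">>>" as a command line: name --pt "numbers of a row" for each row, then --argument value for the rest. move_arm: Moves the arm, as the interface text tells. Its arguments: {"type":"object","properties":{"motion":{"type":"array","items":{"type":"array","items":{"type":"number"}}},"grip_force":{"type":"number"}},"required":["motion"]}

```bash
mkdir -p pics; python3 - <<'E'
from rig import *
import cv2,numpy as np
for n in("scene","top"):
    p,d=grab_frame(n); cv2.imwrite(f"pics/{n}0.png",p[...,::-1]); np.savez(f"{n}0.npz",p=p,d=d)
    c=camera_params(n); print(np.round(c["camera_matrix"],1).tolist(),np.round(c["world_from_camera"],3).tolist())
s=sensors.sense();print(s)
E
```

```text
[[569.3, 0.0, 312.2], [0.0, 569.3, 248.5], [0.0, 0.0, 1.0]] [[-0.463, 0.591, -0.661, 1291.52], [0.887, 0.312, -0.342, 331.905], [0.004, -0.744, -0.668, 877.402], [0.0, 0.0, 0.0, 1.0]]
[[474.4, 0.0, 318.5], [0.0, 474.4, 237.6], [0.0, 0.0, 1.0]] [[0.017, -0.998, 0.064, 465.828], [-1.0, -0.017, 0.006, -84.955], [-0.005, -0.064, -0.998, 1176.398], [0.0, 0.0, 0.0, 1.0]]
{'clock': 0.1, 'qpos': array([ 1.16962800e+00,  3.53549999e-01,  1.63406507e+00,  1.93579429e-05,
        1.15522256e+00, -2.40965154e-03]), 'qvel': array([-0.0008843 , -0.00159668, -0.00224367, -0.00040654,  0.00083815,
       -0.00118812]), 'joint_efforts': array([-2.97031129e-04, -6.06361699e+01, -3.42819715e+01,  1.36395983e-05,
        3.90058718e-03, -1.49438699e-05]), 'eef_pos': array([242.50120587, 575.56297037, 230.65253796]), 'tcp_rot': array([-3.14034772e+00, -2.07004556e-05,  2.74282614e+00]), 'contact_force': array([-0.16243244, -0.16530214, -0.49909285]), 'wrist_torque': array([ 0.05123961,  0.01641344, -0.03816932]), 'grasp_force': 0.0, 'opening': 1.0020671473188598}
```

View pics/top0.png

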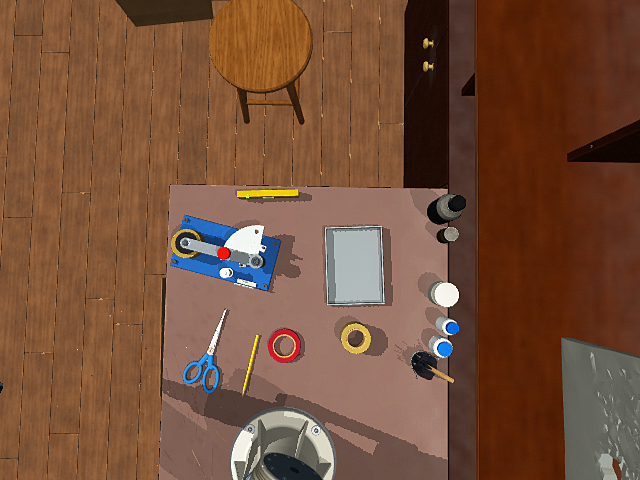

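View pics/scene0.png

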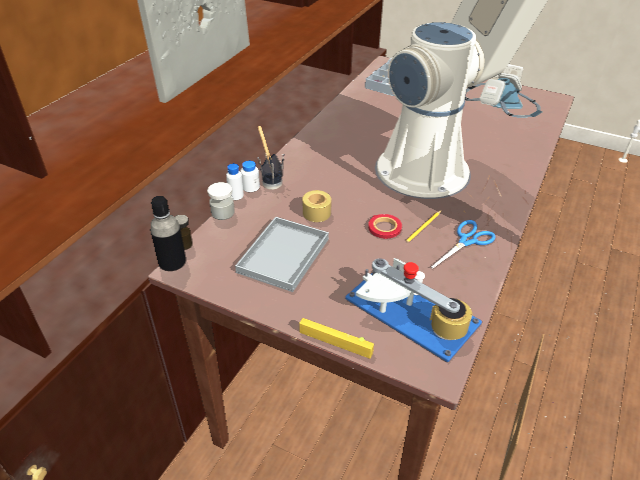

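The top view shows the knob at (224,253), the pivot at (257,262), the roll and spindle at about (186,243), and the tray at (355,265). The roll at (356,338) on the bench is a decoy. In the scene view the knob is at (410,270) and the roll at (452,318).

```bash
cat >h.py <<'E'
import cv2,numpy as np
from rig import *
def ray(n,uv,z):
    c=camera_params(n);K=np.array(c["camera_matrix"]);T=np.array(c["world_from_camera"])
    uv=np.atleast_2d(np.array(uv,float));r=np.c_[uv,np.ones(len(uv))]@np.linalg.inv(K).T@T[:3,:3].T
    return T[:3,3]+r*((z-T[2,3])/r[:,2])[:,None]
def mask(p,lo,hi,box):
    h=cv2.cvtColor(p,cv2.COLOR_RGB2HSV);m=cv2.inRange(h,lo,hi);o=np.zeros_like(m)
    a,b,c,d=box;o[b:d,a:c]=m[b:d,a:c];return o
def tri(ua,ub):
    P=[];A=[];b=[]
    for n,uv in(("top",ua),("scene",ub)):
        o=np.array(camera_params(n)["world_from_camera"])[:3,3];d=ray(n,uv,0)[0]-o;d/=np.linalg.norm(d)
        M=np.eye(3)-np.outer(d,d);A.append(M);b.append(M@o)
    return np.linalg.lstsq(np.vstack(A),np.hstack(b),rcond=None)[0]
E
python3 - <<'E'
from h import *
t=np.load("top0.npz");s=np.load("scene0.npz")
def big(m):return max(cv2.findContours(m,0,cv2.CHAIN_APPROX_NONE)[0],key=cv2.contourArea)
def cen(c):
    M=cv2.moments(c);return M["m10"]/M["m00"],M["m01"]/M["m00"]
kt=big(mask(t["p"],(0,180,90),(8,255,255),(205,235,245,270)));ks=big(mask(s["p"],(0,180,90),(8,255,255),(395,255,425,290)))
print("knob",cen(kt),cen(ks),ray("top",cen(kt),112),tri(cen(kt),cen(ks)),cv2.contourArea(kt))
pts=np.argwhere(mask(t["p"],(100,120,60),(125,255,255),(160,205,290,300)))[:,::-1]
w=ray("top",pts,10)[:,:2].astype(np.float32)
print("plate",cv2.minAreaRect(w),cv2.boxPoints(cv2.minAreaRect(w)).tolist())
# roll
for n,d,box in(("top",t,(165,220,210,265)),("scene",s,(425,290,480,342))):
    c=mask(d["p"],(15,90,60),(32,255,255),box);c=big(c);print("roll",n,cv2.boundingRect(c),cv2.minEnclosingCircle(c))
    if n=="top":
        r=cv2.fitEllipse(cv2.convexHull(c));print(r,ray("top",r[0],63))
# tray outer rim
g=mask(t["p"],(0,0,60),(180,60,255),(315,215,395,315));c=big(g);r=ray("top",c[:,0],22)[:,:2].astype(np.float32);print("tray",cv2.minAreaRect(r))
x=[cv2.resize(t["p"][205:305,160:290],None,fx=5,fy=5,interpolation=2),]
cv2.imwrite("pics/crop1.png",x[0][...,::-1])
for u in((257,262),(257,261)):print("pivot",ray("top",u,85))
E
```

```text
knob (223.12519561815336, 252.9827856025039) (410.26152197213287, 269.95498392282957) [[495.43643548 135.19036769 112.        ]] [495.73365286 135.76437041 107.28325267] 106.5
plate ((499.8826599121094, 151.22805786132812), (249.50405883789062, 129.53990173339844), 76.2362060546875) [[407.2916259765625, 45.468353271484375], [533.1117553710938, 14.64825439453125], [592.4736938476562, 256.9877624511719], [466.653564453125, 287.807861328125]]
roll top (171, 229, 30, 29) ((186.46356201171875, 243.96963500976562), 16.05533218383789)
((186.27227783203125, 243.70677185058594), (29.589733123779297, 31.84235191345215), 121.75798797607422) [[517.15250141 232.76621934  63.        ]]
roll scene (431, 299, 42, 41) ((451.1830749511719, 317.56011962890625), 21.546775817871094)
tray ((473.9489440917969, -165.2744903564453), (190.7908172607422, 140.4447021484375), 2.603724241256714)
pivot [[476.77985963  62.20710385  85.        ]]
pivot [[479.07568364  62.26516831  85.        ]]
```

View pics/crop1.png

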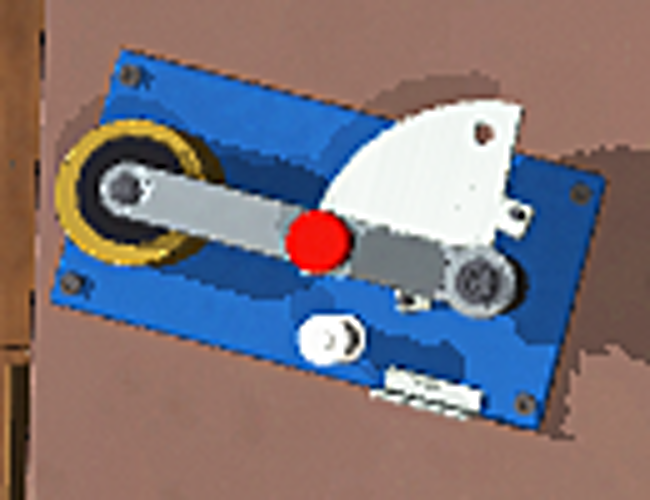

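Units first: shifts go in shares of 0.8 m and turns go in shares of pi rad. So -0.323 m / 0.8 = -0.4038, -0.283 m / 0.8 = -0.3538, 0.72 rad / 3.1416 = 0.2292.

>>> move_arm --pt "0 0 0.0286 -0.05 -0.0388 0 0.06" --pt "0 0 0.0573 -0.1013 -0.0763 0 0.05" --pt "0 0 0.0859 -0.1513 -0.115 0 0.05" --pt "0 0 0.1146 -0.2025 -0.1538 0 0.05" --pt "0 0 0.1432 -0.2525 -0.1913 0 0.05" --pt "0 0 0.1719 -0.3025 -0.23 0 0.05" --pt "0 0 0.2005 -0.3538 -0.2688 0 0.05" --pt "0 0 0.2292 -0.4038 -0.3075 0 0.05" --grip_force 60

```text
clock: 1.1
eef_pos: [445.3, 222.3, 231.2]
tcp_rot: [-3.142, 0.0, 2.02]
contact_force: [1.3, -0.6, -0.1]
opening: 0.589
grasp_force: 0.0
```

```bash
cat >>h.py <<'E'
from scipy.spatial.transform import Rotation as Ro
def go(x,y,z,yaw=None):
    s=sensors.sense();R=Ro.from_euler("xyz",s["tcp_rot"]);T=Ro.from_euler("xyz",[np.pi,0,s["tcp_rot"][2] if yaw is None else yaw])
    print("at",s["clock"],s["eef_pos"].round(1),s["tcp_rot"].round(3),"F",s["contact_force"].round(1),"op",s["opening"]*85.4,s["grasp_force"])
    print("turn",(R.inv()*T).as_rotvec().round(3),"shift m",(R.inv().apply(np.array([x,y,z])-s["eef_pos"])/1000).round(4))
E
python3 - <<'E'
from h import *
go(496,136,130,1.843)
print(ray("top",(256.8,231.4),66))
E
```

```text
at 1.1 [445.3 222.3 231.2] [-3.142  0.     2.02 ] F [ 1.3 -0.6 -0.1] op 50.281133320087314 0.0
turn [-0.     0.     0.177] shift m [-0.0997  0.0082  0.1012]
[[548.72282931  67.05392577  66.        ]]
```

Scaled: 0.144 m / 0.8 = 0.18, 0.135 m / 0.8 = 0.1688, 0.177 rad / 3.1416 = 0.0563.

>>> move_arm --pt "0 0 0.0286 -0.0625 0.005 0.0375 0.05" --pt "0 0 0.0563 -0.125 0.01 0.075 0.05" --pt "0 0 0.0563 -0.125 0.01 0.125 0.05" --pt "0 0 0.0563 -0.125 0.01 0.15 0.05" --pt "0 0 0.0563 -0.125 0.01 0.1688 0.05" --pt "0 0 0.0563 -0.125 0.01 0.18 0.05" --pt "0 0 0.0563 -0.125 0.01 0.18 0.05"

```text
clock: 1.98
eef_pos: [495.6, 137.5, 87.1]
tcp_rot: [-3.141, 0.0, 1.846]
contact_force: [0.2, 0.0, -0.1]
opening: 0.588
grasp_force: 0.0
```

```bash
python3 - <<'E'
from h import *
go(496,136,86,1.843)
p,d=grab_frame("scene");cv2.imwrite("pics/s1.png",cv2.resize(p[200:360,330:530],None,fx=3.5,fy=3.5)[...,::-1])
E
```

```text
at 1.975 [495.6 137.5  87.1] [-3.141  0.     1.846] F [ 0.2  0.  -0.1] op 50.23611906431016 0.0
turn [-0.     0.     0.003] shift m [-0.0016  0.      0.0011]
```

View pics/s1.png

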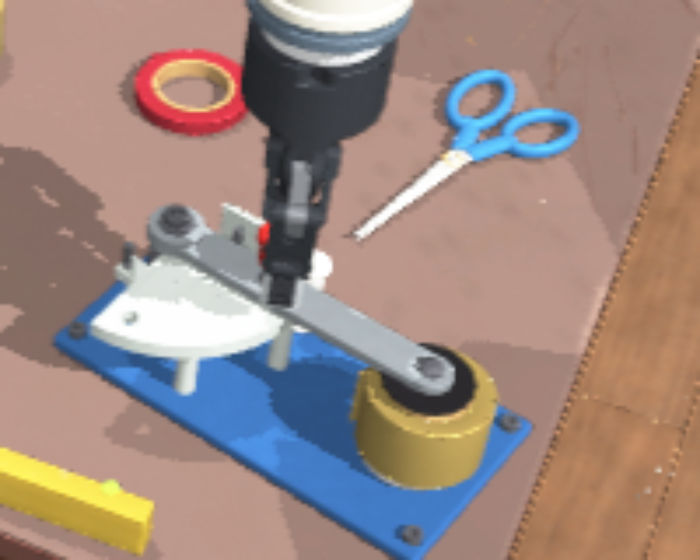

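The fingers straddle the red knob (visible at about crop pixel (265,240)), with the tips just above the bar. Closing on it now.

Scaled: -0.0016 m / 0.8 = -0.002, 0.001 m / 0.8 = 0.0013.

>>> move_arm --pt "0 0 0 -0.002 0 0.0013 0.03" --pt "0 0 0 -0.002 0 0.0013 0.02" --pt "0 0 0 -0.002 0 0.0013 0.015" --pt "0 0 0 -0.002 0 0.0013 0.015" --pt "0 0 0 -0.002 0 0.0013 0.015" --pt "0 0 0 -0.002 0 0.0013 0.015"

```text
clock: 2.78
eef_pos: [496.7, 135.7, 87.1]
tcp_rot: [3.14, 0.0, 1.846]
contact_force: [-0.3, -2.0, 6.4]
opening: 0.305
grasp_force: 58.7
```

Scaled: -0.0115 m / 0.8 = -0.0144, -0.011 m / 0.8 = -0.0138.

>>> move_arm --pt "0 0 0 0 0 -0.005 0.015" --pt "0 0 0 0 0 -0.01 0.015" --pt "0 0 0 0 0 -0.0138 0.015" --pt "0 0 0 0 0 -0.0144 0.015" --pt "0 0 0 0 0 -0.0144 0.015"

```text
clock: 3.4
eef_pos: [495.7, 135.8, 97.6]
tcp_rot: [-3.141, -0.0, 1.846]
contact_force: [-0.2, -0.3, -7.5]
opening: 0.304
grasp_force: 59.3
```

```bash
python3 - <<'E'
from h import *
go(496,136,97,1.846)
s=sensors.sense();p0=s["eef_pos"];th=np.arctan2(.9713,.2379)
R=Ro.from_euler("xyz",s["tcp_rot"])
# pivot consistent with held knob: offset from knob
piv=p0[:2]-70*np.array([np.cos(th),np.sin(th)]);print(piv)
for a in np.linspace(0,1.309,17)[1:]:
    q=np.r_[piv+70*np.array([np.cos(th-a),np.sin(th-a)]),p0[2]]
    print(round(a,3),(R.inv().apply(q-p0)/1000).round(4),q.round(1))
E
```

```text
at 3.4 [495.7 135.8  97.6] [-3.141 -0.     1.846] F [-0.2 -0.3 -7.5] op 26.002897612638016 59.33171118143946
turn [-0.001 -0.    -0.   ] shift m [0.0002 0.0003 0.0006]
[479.09630973  67.76181355]
0.082 [-0.003   0.0049 -0.    ] [501.2 134.2  97.6]
0.164 [-0.0064  0.0095 -0.    ] [506.6 132.1  97.6]
0.245 [-0.0102  0.0138 -0.    ] [511.8 129.7  97.6]
0.327 [-0.0143  0.0177 -0.    ] [516.7 126.8  97.6]
0.409 [-0.0187  0.0214 -0.    ] [521.4 123.5  97.6]
0.491 [-0.0235  0.0246 -0.    ] [525.8 119.9  97.6]
0.573 [-0.0284  0.0275 -0.    ] [529.9 115.9  97.6]
0.654 [-0.0336  0.03   -0.    ] [533.7 111.6  97.6]
0.736 [-0.0389  0.032  -0.    ] [537.1 107.   97.6]
0.818 [-0.0444  0.0335 -0.    ] [540.1 102.1  97.6]
0.9 [-0.0501  0.0347 -0.    ] [542.7  97.   97.6]
0.982 [-0.0557  0.0353 -0.    ] [544.9  91.7  97.6]
1.064 [-0.0615  0.0355 -0.    ] [546.6  86.2  97.6]
1.145 [-0.0672  0.0352 -0.    ] [547.9  80.7  97.6]
1.227 [-0.0729  0.0345 -0.    ] [548.7  75.   97.6]
1.309 [-0.0785  0.0333 -0.    ] [549.1  69.3  97.6]
```

Force is -7.5 N, so the plunger is out at about 11.5 mm. Swinging along the arc.

Scaled: -0.0336 m / 0.8 = -0.042, 0.03 m / 0.8 = 0.0375.

>>> move_arm --pt "0 0 0 -0.0038 0.0061 0 0.015" --pt "0 0 0 -0.008 0.0119 0 0.015" --pt "0 0 0 -0.0128 0.0173 0 0.015" --pt "0 0 0 -0.0179 0.0221 0 0.015" --pt "0 0 0 -0.0234 0.0268 0 0.015" --pt "0 0 0 -0.0294 0.0308 0 0.015" --pt "0 0 0 -0.0355 0.0344 0 0.015" --pt "0 0 0 -0.042 0.0375 0 0.015"

```text
clock: 4.4
eef_pos: [534.0, 111.3, 97.6]
tcp_rot: [-3.141, -0.0, 1.846]
contact_force: [-3.1, -1.9, -7.4]
opening: 0.3
grasp_force: 59.5
```

Scaled: -0.0447 m / 0.8 = -0.0559, -0.0336 m / 0.8 = -0.042.

>>> move_arm --pt "0 0 0 -0.0066 0.0025 0 0.015" --pt "0 0 0 -0.0135 0.0044 0 0.015" --pt "0 0 0 -0.0206 0.0058 0 0.015" --pt "0 0 0 -0.0276 0.0065 0 0.015" --pt "0 0 0 -0.0349 0.0066 0 0.015" --pt "0 0 0 -0.042 0.0063 0 0.015" --pt "0 0 0 -0.0491 0.0053 0 0.015" --pt "0 0 0 -0.0559 0.0038 0 0.015"

```text
clock: 5.4
eef_pos: [549.1, 69.3, 97.7]
tcp_rot: [-3.141, -0.0, 1.846]
contact_force: [-5.0, 0.3, -8.6]
opening: 0.306
grasp_force: 59.5
```

>>> move_arm --pt "0 0 0 0 0 0 0.015" --pt "0 0 0 0 0 0 0.015"

```text
clock: 5.65
eef_pos: [549.1, 69.3, 97.8]
tcp_rot: [-3.141, -0.0, 1.846]
contact_force: [-4.7, -0.5, -8.9]
opening: 0.306
grasp_force: 59.5
```

```bash
python3 - <<'E'
from h import *
go(549,69,97.6,1.846)
E
```

```text
at 5.65 [549.1  69.3  97.8] [-3.141 -0.     1.846] F [-4.7 -0.5 -8.9] op 26.100134399488823 59.4502979144454
turn [-0. -0. -0.] shift m [-0.0002 -0.0002  0.0002]
```

Scaled: -0.0014 m / 0.8 = -0.0018, -0.0007 m / 0.8 = -0.0009.

>>> move_arm --pt "0 0 0 -0.0009 -0.0006 0 0.015" --pt "0 0 0 -0.0018 -0.0013 0 0.015" --pt "0 0 0 -0.0018 -0.0013 0 0.015"

```text
clock: 6.02
eef_pos: [549.0, 68.1, 98.0]
tcp_rot: [3.141, -0.0, 1.846]
contact_force: [-3.4, 1.0, -7.8]
opening: 0.304
grasp_force: 59.5
```

Scaled: -0.001 m / 0.8 = -0.0013, -0.0005 m / 0.8 = -0.0006.

>>> move_arm --pt "0 0 0 -0.0006 0 0 0.015" --pt "0 0 0 -0.0013 0 0 0.015" --pt "0 0 0 -0.0013 0 0 0.015"

```text
clock: 6.4
eef_pos: [549.0, 67.7, 97.9]
tcp_rot: [3.141, -0.001, 1.845]
contact_force: [-3.2, 6.1, -7.8]
opening: 0.303
grasp_force: 59.5
```

At the stop (y force 6 N). Lowering now.

Scaled: 0.0105 m / 0.8 = 0.0131, 0.009 m / 0.8 = 0.0113.

>>> move_arm --pt "0 0 0 0.0005 0 0.0038 0.015" --pt "0 0 0 0.0005 0 0.0075 0.015" --pt "0 0 0 0.0005 0 0.0113 0.015" --pt "0 0 0 0.0005 0 0.0131 0.015" --pt "0 0 0 0.0005 0 0.0131 0.015"

```text
clock: 7.02
eef_pos: [549.1, 67.8, 87.6]
tcp_rot: [3.141, -0.001, 1.846]
contact_force: [-4.6, 4.6, -5.5]
opening: 0.308
grasp_force: 59.7
```

The spring still pulls down at 87.6 mm, so the pin is in the hole. Releasing.

Scaled: -0.15 m / 0.8 = -0.1875, -0.13 m / 0.8 = -0.1625.

>>> move_arm --pt "0 0 0 0 0 0 0.03" --pt "0 0 0 0 0 0 0.05" --pt "0 0 0 0 0 0 0.05" --pt "0 0 0 0 0 0 0.05" --pt "0 0 0 0 0 -0.0375 0.05" --pt "0 0 0 0 0 -0.1 0.05" --pt "0 0 0 0 0 -0.1625 0.05" --pt "0 0 0 0 0 -0.1875 0.0854"

```text
clock: 8.02
eef_pos: [550.3, 67.4, 240.7]
tcp_rot: [3.137, 0.001, 1.846]
contact_force: [0.3, -0.1, -0.5]
opening: 0.778
grasp_force: 0.0
```

Scaled: -0.15 m / 0.8 = -0.1875, -0.12 m / 0.8 = -0.15.

>>> move_arm --pt "0 0 0 -0.075 0 0 0.0854" --pt "0 0 0 -0.15 0 0 0.0854" --pt "0 0 0 -0.1875 0 0 0.0854" --pt "0 0 0 -0.1875 0 0 0.0854"

```text
clock: 8.52
eef_pos: [589.9, -79.2, 237.2]
tcp_rot: [3.141, 0.0, 1.843]
contact_force: [0.2, 1.0, 1.0]
opening: 0.999
grasp_force: 0.0
```

```bash
python3 - <<'E'
from h import *
def big(m):return max(cv2.findContours(m,0,cv2.CHAIN_APPROX_NONE)[0],key=cv2.contourArea)
def cen(c):
    M=cv2.moments(c);return M["m10"]/M["m00"],M["m01"]/M["m00"]
t,td=grab_frame("top");s,sd=grab_frame("scene")
cv2.imwrite("pics/p2.png",np.vstack([cv2.resize(t[205:305,160:290],None,fx=3,fy=3),cv2.resize(s[240:340,340:470+20],None,fx=2.6,fy=3)])[...,::-1] if 0 else np.hstack([cv2.resize(t[205:305,160:290],(390,400)),cv2.resize(s[250:350,345:485],(400,400))])[...,::-1])
kt=big(mask(t,(0,180,90),(8,255,255),(225,205,290,270)));ks=big(mask(s,(0,180,90),(8,255,255),(340,240,450,310)))
print("knob",tri(cen(kt),cen(ks)),cv2.contourArea(kt),ray("top",cen(kt),112))
c=np.array(camera_params("top")["world_from_camera"]);K=np.array(camera_params("top")["camera_matrix"])
v,u=np.mgrid[215:270,160:215];d=td[215:270,160:215]
P=(np.stack([(u-K[0,2])/K[0,0]*d,(v-K[1,2])/K[1,1]*d,d],-1)@c[:3,:3].T+c[:3,3])
m=(abs(P[...,2]-63)<6);pp=P[m][:,:2].astype(np.float32);print("roll top",len(pp),np.median(P[m][:,2]),cv2.minAreaRect(pp))
m8=cv2.convexHull(np.c_[u[m],v[m]].astype(np.int32))
e=cv2.fitEllipse(ray("top",m8[:,0],63)[:,:2].astype(np.float32));print("ell",e)
h=ray("top",m8[:,0],63)[:,:2]
for a in range(0,180,10):
    w=h@[np.cos(np.radians(a)),np.sin(np.radians(a))];print(a,round(np.ptp(w)+1.9,1),end="; ")
E
```

```text
Traceback (most recent call last):
ValueError: max() iterable argument is empty
```

View pics/p2.png

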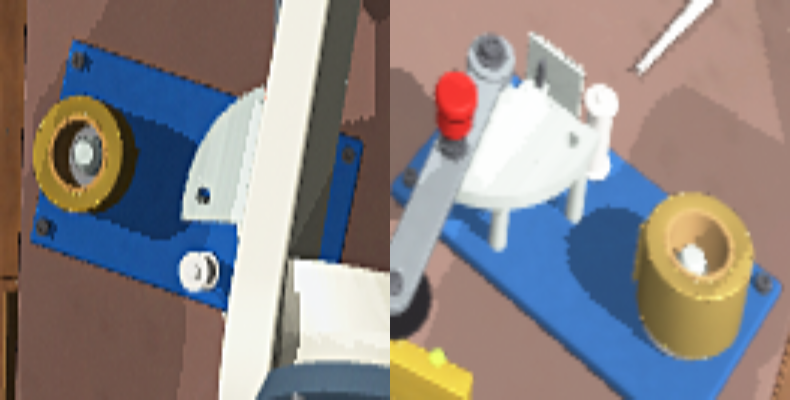

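The arm is swung to the load side, with the knob at about crop pixel (456,105). The roll is clear, at crop pixel (83,153) on the left. Next I'll check the knob height and measure the roll.

```bash
python3 - <<'E'
from h import *
def big(m):return max(cv2.findContours(m,0,cv2.CHAIN_APPROX_NONE)[0],key=cv2.contourArea)
def cen(c):
    M=cv2.moments(c);return M["m10"]/M["m00"],M["m01"]/M["m00"]
t,td=grab_frame("top");s,sd=grab_frame("scene")
s0=np.load("scene0.npz")["p"]
k0=cen(big(mask(s0,(0,180,90),(8,255,255),(395,255,425,290))));k1=cen(big(mask(s,(0,180,90),(8,255,255),(340,240,450,310))))
for z in(103,107,112):print(z,ray("scene",k0,z)[0].round(1),ray("scene",k1,z)[0].round(1))
for n,box,im in(("top",(165,220,210,265),t),):
    m=mask(im,(13,90,60),(32,255,255),box);c=np.array(camera_params("top")["world_from_camera"]);K=np.array(camera_params("top")["camera_matrix"])
    v,u=np.mgrid[0:480,0:640]
    P=(np.stack([(u-K[0,2])/K[0,0]*td,(v-K[1,2])/K[1,1]*td,td],-1)@c[:3,:3].T+c[:3,3])
    mm=(m>0)&(abs(P[...,2]-63)<6);print(mm.sum(),np.median(P[mm][:,2]))
    hull=cv2.convexHull(np.argwhere(mm)[:,::-1].astype(np.int32))[:,0]
    h=ray("top",hull,63)[:,:2]
    print("ell",cv2.fitEllipse(h.astype(np.float32)))
    for a in range(0,180,10):
        w=h@[np.cos(np.radians(a)),np.sin(np.radians(a))];print(a,round(np.ptp(w)+2.3,1),round((w.max()+w.min())/2,1),end="; ")
E
```

```text
103 [491.6 134.3 103. ] [545.2  66.2 103. ]
107 [495.7 135.3 107. ] [549.1  67.6 107. ]
112 [500.9 136.6 112. ] [553.9  69.3 112. ]
470 62.97106136312061
ell ((518.7455444335938, 234.81436157226562), (68.12873077392578, 69.95805358886719), 1.2535878419876099)
0 68.6 518.8; 10 69.9 551.5; 20 70.6 567.8; 30 71.3 566.7; 40 71.4 548.3; 50 71.4 513.4; 60 70.8 462.9; 70 71.4 397.9; 80 72.3 321.2; 90 71.1 234.7; 100 72.1 141.1; 110 72.0 43.4; 120 71.5 -56.2; 130 71.3 -153.8; 140 70.6 -246.6; 150 70.9 -332.0; 160 70.6 -407.1; 170 70.4 -470.0;
```

```bash
python3 - <<'E'
from h import *
t,td=grab_frame("top");s,sd=grab_frame("scene")
cv2.imwrite("pics/p3.png",np.hstack([cv2.resize(t[215:275,160:220],(400,400),interpolation=2),cv2.resize(s[290:350,425:485],(400,400),interpolation=2)])[...,::-1])
E
```

```text
(no output)
```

View pics/p3.png

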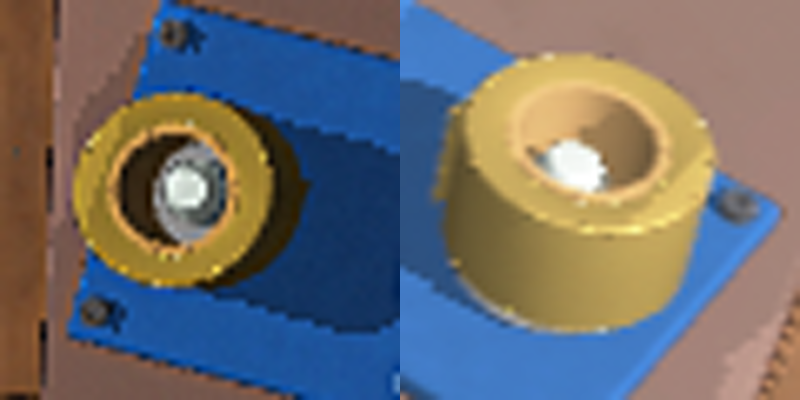

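The roll is at top crop pixel (173,188), with a tape-end tab facing the pivot side (left edge in the scene view). So the grasp goes across the unwinder's x, at about yaw 1.37.

```bash
python3 - <<'E'
from h import *
print(ray("top",(188.05,243.2),54),ray("top",(185.95,243.2),63))
go(519,234.5,20,1.37)
E
```

```text
[[518.84120438 231.15400022  54.        ]] [[518.3331678  233.56709663  63.        ]]
at 8.825 [589.3 -76.1 237.4] [ 3.142 -0.     1.847] F [0.1 0.1 0.1] op 85.26871564748946 0.0
turn [-0.    -0.     0.477] shift m [0.3179 0.0171 0.2174]
```

Scaled: 0.3175 m / 0.8 = 0.3969, 0.3 m / 0.8 = 0.375, 0.477 rad / 3.1416 = 0.1518.

>>> move_arm --pt "0 0 0.0255 0.0625 0.0038 0 0.0854" --pt "0 0 0.0509 0.125 0.0075 0 0.0854" --pt "0 0 0.0764 0.1875 0.01 0 0.0854" --pt "0 0 0.1019 0.25 0.0138 0 0.0854" --pt "0 0 0.1273 0.3125 0.0175 0 0.0854" --pt "0 0 0.1518 0.375 0.02 0 0.0854" --pt "0 0 0.1518 0.3969 0.0213 0.0375 0.0854" --pt "0 0 0.1518 0.3969 0.0213 0.075 0.0854"

```text
clock: 9.82
eef_pos: [518.9, 235.6, 177.1]
tcp_rot: [3.14, -0.001, 1.372]
contact_force: [-0.7, -0.8, -0.2]
opening: 1.005
grasp_force: 0.0
```

```bash
python3 - <<'E'
from h import *
go(518.7,234.2,20,1.37)
E
```

```text
at 9.825 [518.9 235.6 177.1] [ 3.140e+00 -1.000e-03  1.372e+00] F [-0.7 -0.8 -0.2] op 85.84439531053457 0.0
turn [ 0.001 -0.001  0.002] shift m [-0.0016 -0.0002  0.1571]
```

Scaled: 0.157 m / 0.8 = 0.1963, -0.001 m / 0.8 = -0.0013.

>>> move_arm --pt "0 0 0 -0.0013 0 0.05 0.0854" --pt "0 0 0 -0.0013 0 0.1 0.0854" --pt "0 0 0 -0.0013 0 0.1375 0.0854" --pt "0 0 0 -0.0013 0 0.1625 0.0854" --pt "0 0 0 -0.0013 0 0.1813 0.0854" --pt "0 0 0 -0.0013 0 0.1963 0.0854" --pt "0 0 0 -0.0013 0 0.1963 0.0854" --grip_force 35

```text
clock: 10.7
eef_pos: [519.0, 232.1, 19.8]
tcp_rot: [-3.141, 0.001, 1.369]
contact_force: [-0.3, 0.4, 0.0]
opening: 1.0
grasp_force: 0.0
```

>>> move_arm --pt "0 0 0 0 0 0 0.075" --pt "0 0 0 0 0 0 0.065" --pt "0 0 0 0 0 0 0.06" --pt "0 0 0 0 0 0 0.06" --pt "0 0 0 0 0 0 0.06" --pt "0 0 0 0 0 0 0.06"

```text
clock: 11.45
eef_pos: [520.0, 232.3, 21.3]
tcp_rot: [3.14, -0.001, 1.369]
contact_force: [-2.0, -0.8, 5.4]
opening: 0.796
grasp_force: 38.8
```

The opening of 68 mm matches the 69 mm width. Lifting straight up.

Scaled: -0.19 m / 0.8 = -0.2375, -0.17 m / 0.8 = -0.2125.

>>> move_arm --pt "0 0 0 0 0 -0.0125 0.06" --pt "0 0 0 0 0 -0.0313 0.06" --pt "0 0 0 0 0 -0.05 0.06" --pt "0 0 0 0 0 -0.075 0.06" --pt "0 0 0 0 0 -0.1125 0.06" --pt "0 0 0 0 0 -0.1625 0.06" --pt "0 0 0 0 0 -0.2125 0.06" --pt "0 0 0 0 0 -0.2375 0.06"

```text
clock: 12.45
eef_pos: [520.2, 232.4, 213.8]
tcp_rot: [3.138, -0.002, 1.369]
contact_force: [0.0, 0.7, -1.4]
opening: 0.792
grasp_force: 40.1
```

```bash
python3 - <<'E'
from h import *
go(474,-165,210,1.616)
p,d=grab_frame("scene");cv2.imwrite("pics/s4.png",p[100:400,200:600][...,::-1])
E
```

```text
at 12.45 [520.2 232.4 213.8] [ 3.138e+00 -2.000e-03  1.369e+00] F [ 0.   0.7 -1.4] op 67.61709404117077 40.07624646947079
turn [ 0.003 -0.002 -0.247] shift m [-0.3986  0.0344  0.003 ]
```

View pics/s4.png

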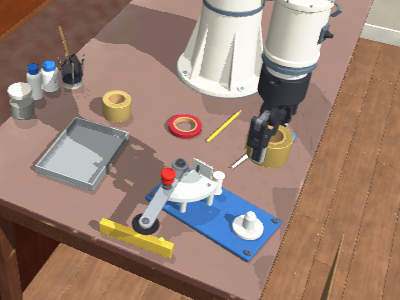

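The roll is off the spindle and held level (about (270,145) in the picture). Carrying it to the tray.

Scaled: -0.34 m / 0.8 = -0.425, 0.002 m / 0.8 = 0.0025, -0.22 rad / 3.1416 = -0.07.

>>> move_arm --pt "0 0 -0.0032 -0.025 0.0025 0 0.06" --pt "0 0 -0.0095 -0.075 0.0063 0 0.06" --pt "0 0 -0.0191 -0.125 0.0113 0 0.06" --pt "0 0 -0.0286 -0.1875 0.0163 0 0.06" --pt "0 0 -0.0414 -0.25 0.0213 0 0.06" --pt "0 0 -0.0509 -0.3125 0.0275 0 0.06" --pt "0 0 -0.0605 -0.375 0.0325 0 0.06" --pt "0 0 -0.07 -0.425 0.0363 0 0.06"

```text
clock: 13.5
eef_pos: [478.9, -108.6, 210.5]
tcp_rot: [3.141, 0.0, 1.589]
contact_force: [-0.4, -0.3, -1.0]
opening: 0.799
grasp_force: 40.0
```

```bash
python3 - <<'E'
from h import *
go(474,-165,10,1.616)
E
```

```text
at 13.5 [ 478.9 -108.6  210.5] [3.141 0.    1.589] F [-0.4 -0.3 -1. ] op 68.20988478008233 40.03479641890408
turn [ 0.     0.    -0.027] shift m [-0.0563 -0.006   0.2005]
```

Scaled: 0.18 m / 0.8 = 0.225, -0.006 m / 0.8 = -0.0075, -0.027 rad / 3.1416 = -0.0086.

>>> move_arm --pt "0 0 -0.0086 -0.0313 -0.0038 0 0.06" --pt "0 0 -0.0086 -0.0563 -0.0063 0.025 0.06" --pt "0 0 -0.0086 -0.07 -0.0075 0.075 0.06" --pt "0 0 -0.0086 -0.07 -0.0075 0.125 0.06" --pt "0 0 -0.0086 -0.07 -0.0075 0.175 0.06" --pt "0 0 -0.0086 -0.07 -0.0075 0.2063 0.06" --pt "0 0 -0.0086 -0.07 -0.0075 0.225 0.06" --pt "0 0 -0.0086 -0.07 -0.0075 0.225 0.06"

```text
clock: 14.5
eef_pos: [474.1, -162.7, 29.8]
tcp_rot: [-3.14, -0.001, 1.616]
contact_force: [-0.2, -0.2, -1.7]
opening: 0.794
grasp_force: 40.0
```

Scaled: 0.021 m / 0.8 = 0.0263, 0.02 m / 0.8 = 0.025.

>>> move_arm --pt "0 0 0 0 0 0.0088 0.06" --pt "0 0 0 0 0 0.0163 0.06" --pt "0 0 0 0 0 0.0225 0.06" --pt "0 0 0 0 0 0.025 0.06" --pt "0 0 0 0 0 0.0263 0.06" --pt "0 0 0 0 0 0.0263 0.06"

```text
clock: 15.25
eef_pos: [474.7, -163.0, 9.3]
tcp_rot: [3.142, 0.0, 1.616]
contact_force: [0.0, 0.1, -1.3]
opening: 0.799
grasp_force: 40.0
```

Scaled: 0.002 m / 0.8 = 0.0025, 0.001 m / 0.8 = 0.0013.

>>> move_arm --pt "0 0 0 0 0 0.0013 0.06" --pt "0 0 0 0 0 0.0025 0.06" --pt "0 0 0 0 0 0.0025 0.06"

```text
clock: 15.62
eef_pos: [474.7, -162.9, 7.4]
tcp_rot: [3.141, 0.0, 1.616]
contact_force: [-0.7, 0.2, 2.8]
opening: 0.798
grasp_force: 40.3
```

Contact with the tray floor. Releasing and retreating.

Scaled: -0.22 m / 0.8 = -0.275, -0.18 m / 0.8 = -0.225.

>>> move_arm --pt "0 0 0 0 0 0 0.075" --pt "0 0 0 0 0 0 0.0854" --pt "0 0 0 0 0 0 0.0854" --pt "0 0 0 0 0 -0.025 0.0854" --pt "0 0 0 0 0 -0.075 0.0854" --pt "0 0 0 0 0 -0.15 0.0854" --pt "0 0 0 0 0 -0.225 0.0854" --pt "0 0 0 0 0 -0.275 0.0854"

```text
clock: 16.62
eef_pos: [475.2, -163.1, 230.3]
tcp_rot: [3.139, 0.001, 1.616]
contact_force: [1.1, -0.7, 0.3]
opening: 1.0
grasp_force: 0.0
```

Scaled: -0.12 m / 0.8 = -0.15, -0.08 m / 0.8 = -0.1.

>>> move_arm --pt "0 0 0 0 -0.0375 -0.025 0.0854" --pt "0 0 0 0 -0.1 -0.0375 0.0854" --pt "0 0 0 0 -0.15 -0.0375 0.0854" --pt "0 0 0 0 -0.15 -0.0375 0.0854" --pt "0 0 0 0 -0.15 -0.0375 0.0854"

```text
clock: 17.25
eef_pos: [355.4, -168.5, 257.6]
tcp_rot: [3.14, 0.0, 1.615]
contact_force: [1.5, -0.1, -0.0]
opening: 0.999
grasp_force: 0.0
```

```bash
python3 - <<'E'
from h import *
go(474,-165,10,1.616)
p,d=grab_frame("scene");cv2.imwrite("pics/s5.png",cv2.resize(p[160:370,150:490],None,fx=2.3,fy=2.3)[...,::-1])
m=mask(p,(0,180,90),(8,255,255),(340,240,450,310));c=max(cv2.findContours(m,0,1)[0],key=cv2.contourArea);M=cv2.moments(c)
print(ray("scene",(M["m10"]/M["m00"],M["m01"]/M["m00"]),107))
E
```

```text
at 17.25 [ 355.4 -168.5  257.6] [3.14  0.    1.615] F [ 1.5 -0.1 -0. ] op 85.34753493731723 0.0
turn [ 0.001  0.    -0.001] shift m [-0.0016  0.1183  0.2477]
[[549.05387876  67.57960867 107.        ]]
```

View pics/s5.png

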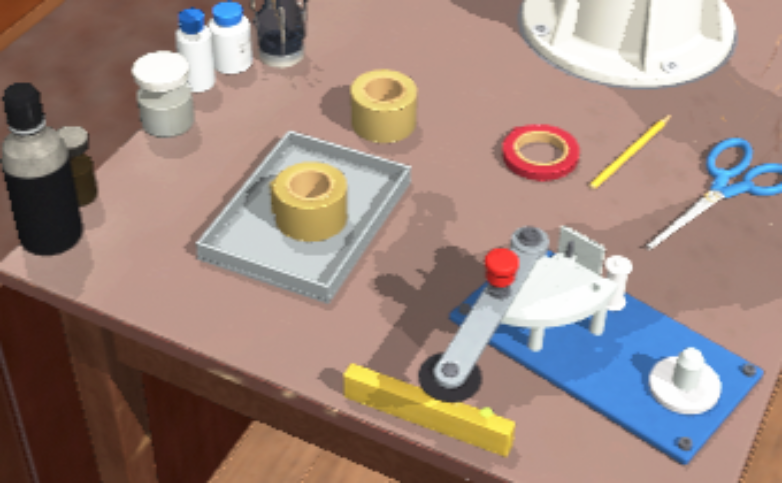

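The roll lies flat in the tray at crop pixel (310,200). The arm is in the load position, and the knob at (502,268) measures at its home height. The level and the jar look undisturbed.

```bash
python3 -c "
from rig import order;print(order.sign_off())"
```

```text
the job is handed in; nothing more can be done
None
```

The job is handed in at about 17 s: the keeper arm is in the load hole with the knob back at its home height, the old roll lies flat in the grey tray, and the jar and level look undisturbed in the last picture.

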